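Open the safety-capped pickling-salt jar

TASK

Open the amber jar of pickling salt that is held in the green clamp: squeeze the two orange tabs of its black safety cap fully in and, keeping them in, turn the cap anticlockwise until it lets go of the neck, then lift it straight off and set it down, right way up, in the white dish. The glass and the cap are brittle, so go by feel: squeeze only as hard as the tabs need, do not wrench or press on the jar or pull it up in its clamp, do not drop the cap, and leave everything else where it is.

Things in the scene. Friction and masses are not known exactly. Their poses are not given: they have to be found in the camera images.
- cap: Black round cap, skirt 49 mm across, 40 mm high; origin: centre of the skirt's underside, z up, 82 mm over the bench when on the jar. Orange tabs on its +y and -y sides, flat faces 20 mm wide, 9 to 37 mm up, 60.6 mm apart. Each is sprung: starts at 5 N, fully in (5 mm) at 10 N, then 50.6 mm apart; over 50 N per side cracks them. Below 9 mm each tab has a narrow foot that meets the jar's stop.
- jar_clamp: Green foot 104 x 88 x 14 mm, fixed; origin under the jar's axis, on the bench, z up. Its rubber-lined steel band (top 42 mm up) holds, at any angle, an amber glass jar 66 mm wide; shoulder 80 mm up, neck 33 mm wide up to 115 mm. Two glass stops on the shoulder reach 88 mm up, 27 to 33 mm off the axis; the feet of tabs that are not fully in cannot pass them anticlockwise.
- jar_lift (a joint): How far the jar has been pulled up in its clamp, m: 0 = seated (start). About 14 N of upward pull starts it sliding. Two lugs in the skirt hook under the neck's thread, so lifting a cap that has not let go pulls the jar up.
- cap_top (a point): Centre of the cap's top, 40 mm above its origin. How far the cap is done up differs and cannot be read from poses: it lets go after 0.5 to 1.4 rad anticlockwise from above, turning at about 0.1 N m; then its sprung liner pushes it up with 5 to 7 N, easing over 3 mm of rise. About 0.24 rad on, the lugs meet a hard stop: over 0.7 N m of twist or 35 N of push is too much for the glass.
- tab_a (a joint): Orange tab on the cap's +y side: travel inward, m; 0 = out, 0.005 = fully in.
- tab_b (a joint): Orange tab on the cap's -y side: travel inward, m; 0 = out, 0.005 = fully in.
- dish: Shallow white ceramic dish, 116 mm across, 9 mm high, loose (0.25 kg); origin: centre of its underside on the bench. Flat inner floor 90 mm across, 4 mm up.
- findings_tin: Bystander, loose: low round tin of rings and findings, 66 mm across, 37 mm high; origin under its centre.
- dark_bar: Bystander, loose: dark hardwood bar, 85 x 18 x 26 mm; origin under its centre.
- pumice: Bystander, loose: pumice stone, about 30 mm; origin under its centre.
- graver: Bystander, loose: graver with a round wooden handle, 94 mm long, lying; origin under its centre.
Not all that is in view belongs to the job. What is shaped like the cap but purple is not meant.

How it is judged:
By the outcome, as a careful person would: the job done as asked, in the order asked, and still so for the second after the job is handed in, with the robot touching nothing.
It also fails if it takes over 54 s, if anything falls off the work surface, if the arm or the gripper's body presses on something with over 40 N, if the wrist force passes 120 N, or if a joint passes its speed limit or range.

ROBOT

A 6-joint arm with a two-finger parallel gripper is mounted at the origin on a cart in front of the work surface, level with it; the furniture and walls round the work are solid. World frame = base frame: x ahead of the robot, y to its left, z up, the work surface at z = 0. Lengths are in m, angles in rad, forces in N, time in s.
With the tool pointing down it reaches from about 0.425 to 0.95 m from the base axis. Payload 3.5 kg.
Tool frame: the origin (TCP) lies at the very end of the fingers, on their centre line; the grasp point (between the pads) lies bot.grip_depth behind it (bot.grip_depth is the distance from the TCP to the grasp point, in m); z points along the fingers, y is the direction in which the jaws open and shut (so a half turn about z gives the same grasp; the last joint's range is limited). The gripper opens to 85 mm and grips with 20 to 120 N. Pads are 22 mm wide; open, the fingers measure 114 mm over their backs; the gripper's body (76 mm by 85 mm) begins 54 mm behind the grasp point. The pads swing forward as they close: fully open they stand 13 mm farther back than shut.
Start: joints at [1.061, 0.286, 1.577, -0, 1.279, -0.15], TCP at [0.238, 0.632, 0.231] pointing down, gripper open.
Joint ranges: [-2.77, 2.77], [-0.9, 2.22], [0.21, 2.48], [-1.53, 4.67], [0.24, 2.81], [-2.84, 2.84]. Speed limits (rad/s): [2.79, 2.79, 3.14, 3.14, 3.14, 3.14].

INTERFACE

Orientations are given as a unit quaternion [w, x, y, z].
In Python, from station import bot gives the robot as it stands.
- The arm moves only by the tool play_rows, never from a script. Its argument "motion" is one flat list of numbers, 7 for each row, row after row: the shift along the tool's x, y, z normalised to -1 to 1, where 1 is 0.4 m, then the turn, a rotation vector about the tool's x, y, z normalised to -1 to 1, where 1 is 0.08 rad, then the closure in counts, from 0 (fully open) to 255 (shut). In form: [tx, ty, tz, wx, wy, wz, gripper, tx, ty, tz, wx, wy, wz, gripper, ...]. A call has 1 to 8 rows; each row shifts and turns the commanded pose from where the row before left it, along the tool's axes as they then stand; what a row does not reach is not made up. A row lasts 1/12 s, in which the tool goes at most 41.7 mm and 7.16 degrees, less where a joint would pass 70% of its speed; a pose out of reach is approached as far as the arm can. A call with a number of a shift or a turn outside -1 to 1 is refused whole. A call with a gripper value outside its range is refused whole. The fingers move at their own pace and stop on an object; "grip_force" is the grip in N (left out, the last holds). Time passes only in rows, so rows that do not move let the fingers close. It gives the time, the measured TCP pose, the force and the opening at its end, in the units of the state.
- bot.state(): the state, without advancing time (a new reading comes with each control period).
- bot.camera(name): name is "scene" or "top"; returns a dict with "pixels" (420x560x3 uint8, red, green, blue), "fx", "fy", "cx", "cy" (pixels), "eye" and "attitude" of the camera in the world. Camera axes: x right, y up, looking along -z (the intrinsics and any distortion apply to the point x, -y, -z); pixel columns grow to the right and rows downward; lengths in m; the calibration is good to about 2 mm. A picture is of the moment at which its call begins. There is no depth.
- bot.close_job(): hands the job in, once; it reports no verdict.
Trained networks look in the newest picture that a camera, given by its name, has taken for a name from the list of things; names that differ only in an ending like _2 or _b are one class to them, and where a whole thing is asked for, a point or a joint stands for the part that bears it (a point fixed in the world has none). Each returns a list of dicts, best first, with "confidence" (0 to 1); they miss things now and then, are a little off and sometimes report something else, mostly with a low value. They report only what shows in the picture. A call takes as long as a camera call. They do not tell look-alikes from the thing itself.
- bot.silhouettes(camera, name): "region" (420x560 bool, what is visible of it) and "xy" ([column, row] in pixels, amid what is visible of it).
The state is a dict: "clock": time; "joints": joint angles; "qvel": joint speeds; "joint_efforts": joint torques, N m; "position": TCP position; "orientation": TCP orientation; "contact_force": force on the tool from outside, world axes, zero at the start; "moment": the same for the moment, N m; "opening": finger opening in m.
Only numpy, scipy, OpenCV 4.12 (cv2) and the standard library are available. Lean on these libraries where they do the work, as an engineer would, in place of code of your own. Each camera call takes 0.05 s, during which the arm holds its last target.

## Working session

There is one attempt and no reset: what is moved stays moved. The work goes in short steps, Python scripts to look and compute and a tool call to move; the robot and the scene stay as the last step left them, time stands still between calls to the robot, and variables do not carry over. Pictures are saved under pics/ and viewed, and the job is handed in when it is done.

Besides the shell and the picture viewer there is one more tool, called after ">>>" by a JSON object that holds its "api" and its "payload", one argument or row to a line. play_rows: Moves the arm, as the interface text tells. Its arguments: {"type":"object","properties":{"motion":{"type":"array"},"grip_force":{"type":"number"}},"required":["motion"]}

```bash
ls; mkdir -p pics; python3 - <<'E'
from station import bot
import cv2,pickle
print(bot.state(), bot.grip_depth)
for n in ("scene","top"):
    c=bot.camera(n); cv2.imwrite(f"pics/{n}0.png",c["pixels"][:,:,::-1])
    print(n,{k:v for k,v in c.items() if k!="pixels"})
    pickle.dump(c,open(f"{n}0.pkl","wb"))
    for nm in ("cap","jar_clamp","dish","tab_a","findings_tin","dark_bar","pumice","graver"):
        try:
            for d in bot.silhouettes(n,nm): print(nm,round(d["confidence"],2),d["xy"],d["region"].sum())
        except Exception as e: print(nm,e)
E
```

```text
pics
{'clock': 0.0, 'joints': array([ 1.06099383e+00,  2.87187641e-01,  1.57818309e+00,  2.45202544e-05,
        1.27860530e+00, -1.50002170e-01]), 'qvel': array([ 0.0017918 , -0.00102296,  0.00155339, -0.00091582,  0.00230931,
        0.00263238]), 'joint_efforts': array([-4.45553105e-04, -4.06003439e+01, -2.92617470e+01, -2.36798314e-04,
        6.00311992e-03,  7.81475194e-06]), 'position': array([0.23730125, 0.63120702, 0.22992924]), 'orientation': array([-3.97151334e-04,  1.78934710e-01,  9.83860229e-01, -1.12362270e-03]), 'contact_force': array([ 0.65738339,  0.58575561, -0.25341202]), 'moment': array([ 0.03425539, -0.03276895,  0.04950845]), 'opening': 0.0855180166917412} 0.0187
scene {'fx': 487.15725753972487, 'fy': 487.15725753972487, 'cx': 280.4962931430921, 'cy': 219.4129275302461, 'eye': array([ 0.2068761 , -0.5662    ,  0.77767105]), 'attitude': array([ 0.87893802,  0.3744902 , -0.11846338, -0.27053922])}
cap 0.97 [175.8, 204.2] 502
cap 0.76 [235.3, 198.7] 624
cap 0.75 [267.0, 267.5] 692
jar_clamp 0.76 [242.2, 230.7] 1585
dish 0.76 [324.7, 302.3] 2282
tab_a 0.46 [241.5, 210.6] 118
findings_tin 0.9 [385.0, 273.4] 745
dark_bar 0.9 [318.3, 231.4] 479
pumice 0.43 [340.1, 249.0] 137
graver 0.68 [185.8, 181.0] 155
graver 0.57 [323.2, 304.1] 2216
top {'fx': 482.3141912704641, 'fy': 482.3141912704641, 'cx': 279.0048341890793, 'cy': 208.8338883245517, 'eye': array([0.57343618, 0.02757836, 1.05808771]), 'attitude': array([-0.70272231, -0.01891701,  0.00757667,  0.71117234])}
cap 0.98 [177.6, 267.9] 531
cap 0.95 [309.1, 236.1] 456
cap 0.64 [244.6, 229.0] 562
jar_clamp 0.7 [251.0, 220.8] 1466
dish 0.93 [365.9, 214.5] 2184
tab_a 0.36 [189.8, 274.9] 33
findings_tin 0.85 [370.6, 146.6] 713
dark_bar 0.58 [290.4, 161.5] 384
graver 0.65 [150.9, 239.1] 234
```

View pics/scene0.png

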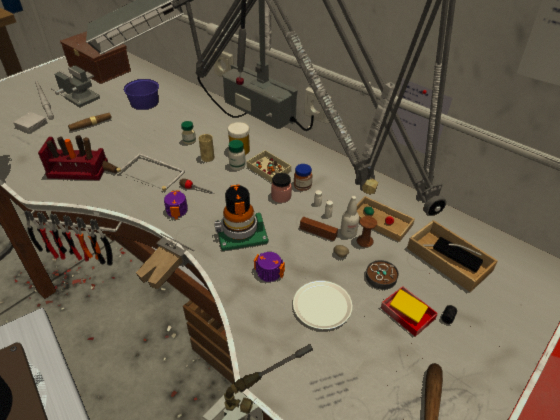

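View pics/top0.png

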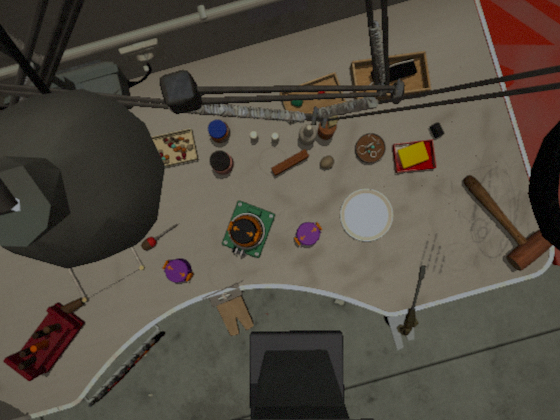

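```bash
python3 - <<'E'
import cv2,pickle
c=pickle.load(open("top0.pkl","rb"))["pixels"][:,:,::-1]
cv2.imwrite("pics/topz.png",cv2.resize(c[170:300,150:330],None,fx=4.4,fy=4.4,interpolation=cv2.INTER_CUBIC))
c=pickle.load(open("scene0.pkl","rb"))["pixels"][:,:,::-1]
cv2.imwrite("pics/scz.png",cv2.resize(c[170:300,150:330],None,fx=4.4,fy=4.4,interpolation=cv2.INTER_CUBIC))
E
```

```text
(no output)
```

View pics/topz.png

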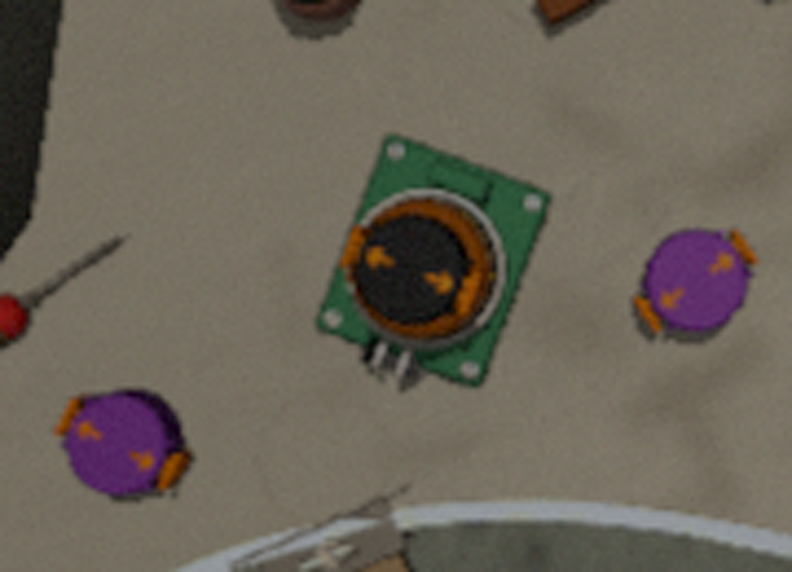

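View pics/scz.png

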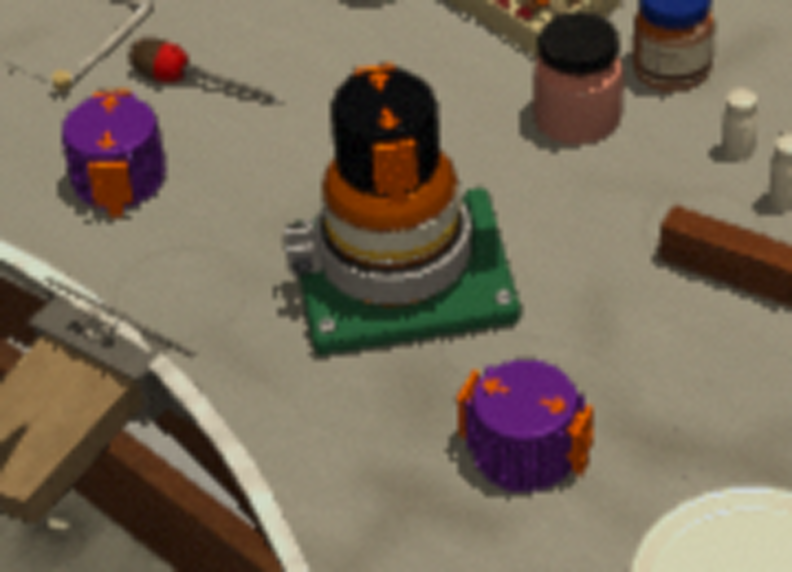

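The black cap on the jar is at about (244,230) in the top view and (235,199) in the scene view. The dish is at (366,215), and the purple caps are decoys. Next I'll measure the poses.

```bash
cat > h.py <<'E'
import numpy as np,cv2,pickle
from scipy.spatial.transform import Rotation as R
def rot(q): return R.from_quat([q[1],q[2],q[3],q[0]]).as_matrix()
def ray(c,uv):
    uv=np.asarray(uv,float)
    d=np.array([(uv[0]-c["cx"])/c["fx"],-(uv[1]-c["cy"])/c["fy"],-1.])
    return rot(c["attitude"])@d
def onz(c,uv,z):
    d=ray(c,uv); e=c["eye"]; return e+d*(z-e[2])/d[2]
def proj(c,p):
    q=(np.asarray(p)-c["eye"])@rot(c["attitude"])
    return np.stack([c["cx"]+c["fx"]*q[...,0]/-q[...,2], c["cy"]-c["fy"]*q[...,1]/-q[...,2]],-1)
def hullmask(c,pts):
    m=np.zeros((420*4,560*4),np.uint8)
    uv=proj(c,pts)
    h=cv2.convexHull(((uv+.5)*4).astype(np.float32)).astype(np.int32)
    cv2.fillConvexPoly(m,h,1); return cv2.resize(m.astype(np.float32),(560,420),interpolation=cv2.INTER_AREA)
E
python3 - <<'E'
from h import *
from scipy.optimize import minimize
T=pickle.load(open("top0.pkl","rb"));S=pickle.load(open("scene0.pkl","rb"))
z=lambda a:(a[0]/4.4+150-.4,a[1]/4.4+170-.4)
print("cap disc top",onz(T,z((413,268)),.122))
a=onz(T,z((378,257)),.122);b=onz(T,z((440,282)),.122);print("arrows",a,b,(a+b)/2,np.degrees(np.arctan2(*(b-a)[[1,0]])))
a=onz(T,z((354,244)),.11);b=onz(T,z((470,293)),.1);print("tabs",a,b,(a+b)/2,np.degrees(np.arctan2(*(b-a)[[1,0]])))
# scene disc
print("scene disc",onz(S,z((385,103)),.122))
print("scene arrows",onz(S,z((379,78)),.122),onz(S,z((389,119)),.122))
# silhouettes of black cap by colour -> fit x,y
th=np.linspace(0,2*np.pi,60)
def cyl(x,y,r,z0,z1): return np.concatenate([np.stack([x+r*np.cos(th),y+r*np.sin(th),th*0+q],1) for q in(z0,z1)])
from station import bot
ms={}
for n,c,xy in(("top",T,(244,229)),("scene",S,(235,199))):
    L=[d for d in bot.silhouettes(n,"cap") if np.hypot(*(np.array(d["xy"])-xy))<8]; ms[n]=L[0]["region"].astype(float)
    L=[d for d in bot.silhouettes(n,"dish")];ms["d"+n]=L[0]["region"].astype(float)
    if 1:
        px=c["pixels"].astype(int); o=c["pixels"].copy(); o[ms[n]>0]=[0,255,255]; cv2.imwrite(f"pics/m_{n}.png",cv2.resize(o[170:300,150:330,::-1],None,fx=4.4,fy=4.4))
def f(p):return sum(np.abs(hullmask(c,cyl(p[0],p[1],.0245,.082,.122))-ms[n]).sum() for n,c in(("top",T),("scene",S)))
x0=onz(T,z((413,268)),.122)[:2]
r=minimize(f,x0,method="Nelder-Mead",options=dict(initial_simplex=[x0,x0+[.004,0],x0+[0,.004]]));print("cap cyl fit",r.x,r.fun)
def g(p,cs=(("top",T),("scene",S))):return sum(np.abs(hullmask(c,cyl(p[0],p[1],.058,.009,.009))-ms["d"+n]).sum() for n,c in cs)
x0=onz(T,(366,214.5),.009)[:2]
for cs in [(("top",T),),(("scene",S),),(("top",T),("scene",S))]:
  r=minimize(g,x0,args=(cs,),method="Nelder-Mead",options=dict(initial_simplex=[x0,x0+[.004,0],x0+[0,.004]]));print("dish fit",r.x,r.fun)
# clamp base corners
for k in((391,137),(548,195),(322,328),(478,385)): print("clamp corner",onz(T,z(k),.014))
E
```

```text
cap disc top [0.56735707 0.11188824 0.122     ]
arrows [0.57238647 0.12731556 0.122     ] [0.56105119 0.10001965 0.122     ] [0.56671883 0.1136676  0.122     ] -112.55183510991814
tabs [0.57830799 0.13929766 0.11      ] [0.55564818 0.08821753 0.1       ] [0.56697809 0.1137576  0.105     ] -113.92269389682522
scene disc [0.56675481 0.11231965 0.122     ]
scene arrows [0.57369118 0.12958391 0.122     ] [0.56247018 0.10146053 0.122     ]
cap cyl fit [0.56733412 0.11365459] 135.9375
dish fit [ 0.59882096 -0.14562468] 81.125
dish fit [ 0.59782055 -0.14471348] 65.4375
dish fit [ 0.59822481 -0.14497977] 157.4375
clamp corner [0.63134825 0.13190938 0.014     ]
clamp corner [0.60178885 0.0547539  0.014     ]
clamp corner [0.53768344 0.16670464 0.014     ]
clamp corner [0.50891006 0.0901765  0.014     ]
```

View pics/m_top.png

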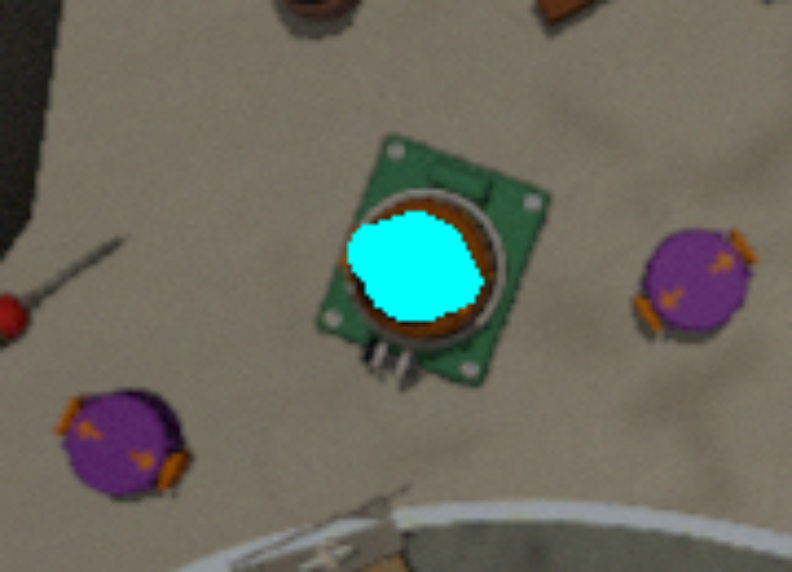

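View pics/m_scene.png

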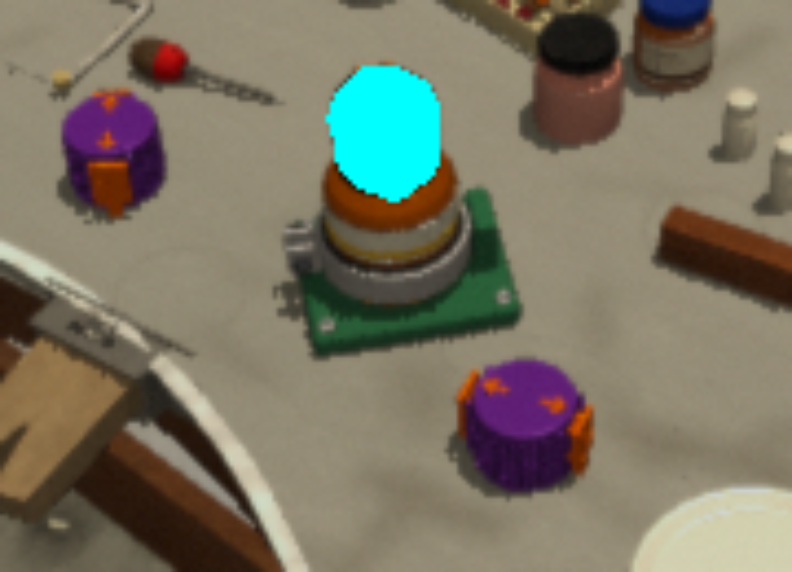

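```bash
python3 - <<'E'
from h import *
from scipy.optimize import minimize
T=pickle.load(open("top0.pkl","rb"));S=pickle.load(open("scene0.pkl","rb"))
th=np.linspace(0,2*np.pi,60)
def cyl(x,y,r,z0,z1): return np.concatenate([np.stack([x+r*np.cos(th),y+r*np.sin(th),th*0+q],1) for q in(z0,z1)])
def tab(x,y,a,s):
    u=np.array([np.cos(a),np.sin(a)])*s; v=np.array([-u[1],u[0]])
    return np.array([[*(np.array([x,y])+u*d+v*w),zz] for d in(.0235,.0303) for w in(-.01,.01) for zz in(.091,.119)])
W={"t":(T,slice(205,255),slice(222,268)),"s":(S,slice(180,218),slice(218,254))}
black={}
for k,(c,a,b) in W.items():
    p=c["pixels"].astype(int); black[k]=((p.max(2)<75)&(p[...,0]-p[...,2]<25))
    o=c["pixels"].copy();o[black[k]]=[0,255,255];cv2.imwrite(f"pics/b_{k}.png",cv2.resize(o[170:300,150:330,::-1],None,fx=4,fy=4))
def render(c,p,order):
    m=hullmask(c,cyl(p[0],p[1],.0245,.082,.122))
    # near tab occludes; far tab only visible outside the cylinder
    for s in(1,-1):
        u=np.array([np.cos(p[2]),np.sin(p[2])])*s
        if u@(c["eye"][:2]-p[:2])>.0245: m=m*(1-hullmask(c,tab(*p,s)))
    return m
def f(p,ks="ts"):
    e=0
    for k in ks:
        c,a,b=W[k]; d=np.abs(render(c,p,0)-black[k])[a,b]; e+=d.sum()
    return e
for ks in("ts","t","s"):
  best=None
  for yaw in np.radians([60,67,74]):
    x0=np.array([.567,.1125,yaw])
    r=minimize(f,x0,args=(ks,),method="Nelder-Mead",options=dict(initial_simplex=[x0,x0+[.004,0,0],x0+[0,.004,0],x0+[0,0,.1]]))
    if best is None or r.fun<best.fun: best=r
  print(ks,best.x,np.degrees(best.x[2]),best.fun)
E
```

```text
ts [0.56616107 0.11348655 1.21531607] 69.63248183420663 571.68359375
t [0.56627702 0.11315128 1.22324214] 70.08661205102355 455.3828125
s [0.56656249 0.11321605 1.19831705] 68.65850963557467 115.59375
```

View pics/b_t.png

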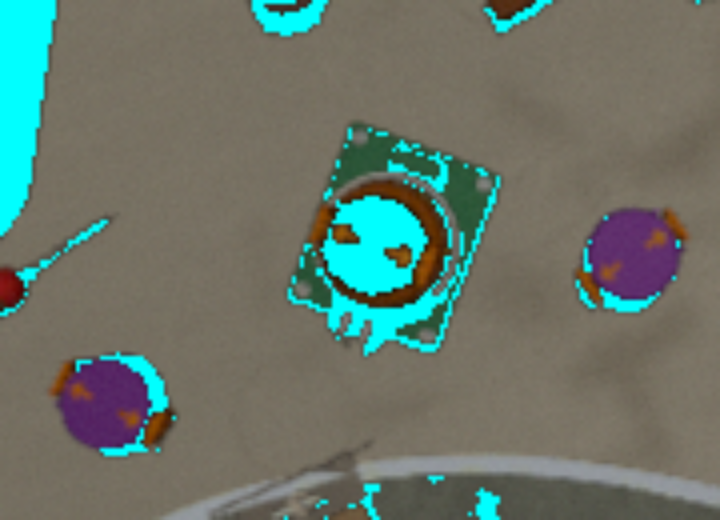

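View pics/b_s.png

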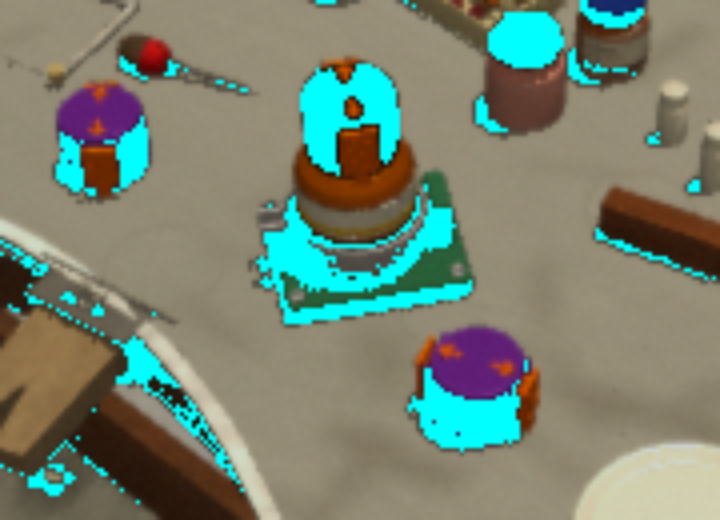

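```bash
python3 - <<'E'
from h import *
T=pickle.load(open("top0.pkl","rb"));S=pickle.load(open("scene0.pkl","rb"))
for p in([.238,.632,.23],[.238,.632,.35],[.238,.632,.45],[.1,.3,.6],[0,0,.3],[.567,.113,.4],[.567,.113,.3],[.6,-.145,.3],[.4,.37,.4]): print(p,proj(T,np.array(p)).round(),proj(S,np.array(p)).round(), (rot(S["attitude"]).T@(np.array(p)-S["eye"]))[2].round(2))
# candidate lamp joint ends
for z in(0,.3,.5,.7): print(z,onz(T,(80,180),z).round(3),onz(T,(365,105),z).round(3),onz(T,(180,90),z).round(3),onz(S,(365,172),z).round(3))
E
```

```text
[0.238, 0.632, 0.23] [-64. 427.] [-8. 86.] -1.1
[0.238, 0.632, 0.35] [-124.  461.] [-31.  33.] -1.02
[0.238, 0.632, 0.45] [-192.  500.] [-54. -17.] -0.95
[0.1, 0.3, 0.6] [ -3. 745.] [-194.  -49.] -0.59
[0, 0, 0.3] [310. 603.] [-132.  304.] -0.58
[0.567, 0.113, 0.4] [224. 232.] [228.  66.] -0.81
[0.567, 0.113, 0.3] [233. 232.] [232. 118.] -0.88
[0.6, -0.145, 0.3] [397. 209.] [336. 188.] -0.74
[0.4, 0.37, 0.4] [ 37. 357.] [79. 36.] -0.9
0 [0.683 0.484 0.   ] [ 0.84  -0.148  0.   ] [0.88  0.261 0.   ] [0.949 0.126 0.   ]
0.3 [0.652 0.355 0.3  ] [ 0.765 -0.098  0.3  ] [0.793 0.195 0.3  ] [ 0.663 -0.141  0.3  ]
0.5 [0.631 0.269 0.5  ] [ 0.714 -0.065  0.5  ] [0.735 0.151 0.5  ] [ 0.472 -0.319  0.5  ]
0.7 [0.61  0.182 0.7  ] [ 0.664 -0.032  0.7  ] [0.677 0.107 0.7  ] [ 0.281 -0.497  0.7  ]
```

```bash
python3 - <<'E'
from h import *
T=pickle.load(open("top0.pkl","rb"));S=pickle.load(open("scene0.pkl","rb"))
def tri(a,b):
    d1=ray(T,a);d2=ray(S,b);A=np.stack([d1,-d2],1);t,*_=np.linalg.lstsq(A,S["eye"]-T["eye"],rcond=None)
    p=T["eye"]+d1*t[0];q=S["eye"]+d2*t[1];return ((p+q)/2).round(3),round(np.linalg.norm(p-q),3)
for a in((400,90),(375,15),(180,90),(395,92),(322,120),(550,200),(80,180),(65,75)):
    print(a,[ (b,*tri(a,b)) for b in((365,180),(432,205),(370,186),(205,68),(262,70),(315,125))])
    print([ (z,proj(S,onz(T,a,z)).round()) for z in(.2,.3,.4,.5,.6,.7)])
for n,c in(("top",T),("scene",S)):
    cv2.imwrite(f"pics/{n}L.png",cv2.resize(np.clip(c["pixels"][:230,:,::-1].astype(int)*2,0,255).astype(np.uint8),(800,328)))
E
```

```text
(400, 90) [((365, 180), array([ 0.748, -0.132,  0.261]), np.float64(0.111)), ((432, 205), array([ 0.817, -0.179,  0.182]), np.float64(0.009)), ((370, 186), array([ 0.755, -0.137,  0.246]), np.float64(0.106)), ((205, 68), array([ 0.587, -0.055,  0.524]), np.float64(0.273)), ((262, 70), array([ 0.635, -0.064,  0.492]), np.float64(0.204)), ((315, 125), array([ 0.688, -0.094,  0.386]), np.float64(0.16))]
[(0.2, array([436., 197.])), (0.3, array([427., 150.])), (0.4, array([416.,  95.])), (0.5, array([403.,  29.])), (0.6, array([388., -51.])), (0.7, array([ 369., -151.]))]
(375, 15) [((365, 180), array([ 0.845, -0.087,  0.219]), np.float64(0.198)), ((432, 205), array([ 0.958, -0.13 ,  0.092]), np.float64(0.092)), ((370, 186), array([ 0.855, -0.091,  0.2  ]), np.float64(0.194)), ((205, 68), array([ 0.623, -0.027,  0.539]), np.float64(0.336)), ((262, 70), array([ 0.682, -0.031,  0.495]), np.float64(0.268)), ((315, 125), array([ 0.755, -0.055,  0.373]), np.float64(0.235))]
[(0.2, array([468., 160.])), (0.3, array([458., 118.])), (0.4, array([447.,  69.])), (0.5, array([433.,  10.])), (0.6, a
[... 2756 characters left out ...]
ray([209.,  56.])), (0.4, array([210.,  18.])), (0.5, array([211., -30.])), (0.6, array([213., -90.])), (0.7, array([ 215., -169.]))]
(65, 75) [((365, 180), array([ 1.072,  0.464, -0.221]), np.float64(0.346)), ((432, 205), array([0.922, 0.183, 0.1  ]), np.float64(0.544)), ((370, 186), array([ 1.073,  0.451, -0.225]), np.float64(0.37)), ((205, 68), array([0.766, 0.438, 0.226]), np.float64(0.162)), ((262, 70), array([0.853, 0.442, 0.176]), np.float64(0.019)), ((315, 125), array([ 0.989,  0.5  , -0.062]), np.float64(0.139))]
[(0.2, array([269.,  64.])), (0.3, array([268.,  34.])), (0.4, array([266.,  -1.])), (0.5, array([265., -44.])), (0.6, array([ 262., -100.])), (0.7, array([ 259., -173.]))]
```

View pics/topL.png

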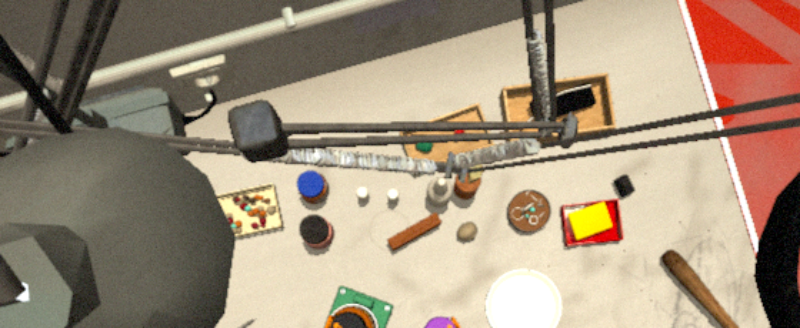

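View pics/sceneL.png

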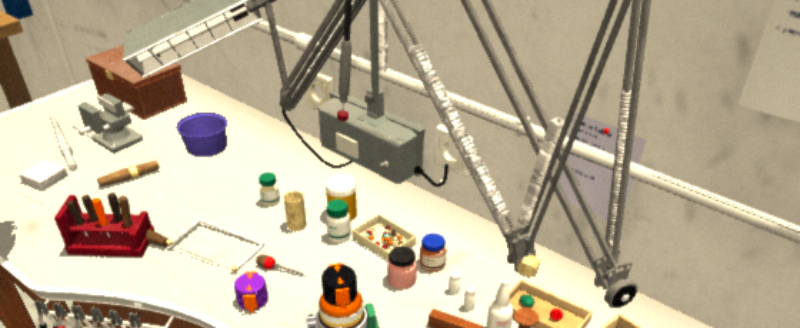

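```bash
cat > mv.py <<'E'
import sys,json
from h import *
from station import bot
def plan(wps,yaw=None):
    """wps: list of (x,y,z,nrows). print per-row tool-frame numbers"""
    s=bot.state();p=s["position"];Rm=rot(s["orientation"])
    print("pos",p.round(4),"yaw_y",np.degrees(np.arctan2(Rm[1,1],Rm[0,1])).round(2),"tilt",Rm[:2,2].round(4),"F",s["contact_force"].round(2),"M",s["moment"].round(3),"op",round(s["opening"],4),"j",s["joints"].round(2),"t",s["clock"])
    for w in wps:
        d=Rm.T@(np.array(w[:3])-p)/w[3]; print(w,"per row mm",(d*1000).round(2),"norm",(d/.4).round(4)); p=np.array(w[:3])
E
python3 - <<'E'
from mv import *
plan([(.30,.47,.22,5),(.47,.29,.21,7),(.53,.2,.2,4),(.5668,.1128,.2,4)])
E
```

```text
pos [0.2376 0.6318 0.2313] yaw_y 69.39 tilt [-0. -0.] F [ 0.07 -0.48  0.02] M [-0.015 -0.013 -0.012] op 0.0853 j [ 1.06  0.29  1.58  0.    1.28 -0.15] t 1.1
(0.3, 0.47, 0.22, 5) per row mm [-23.07 -25.89   2.27] norm [-0.0577 -0.0647  0.0057]
(0.47, 0.29, 0.21, 7) per row mm [-31.78 -15.52   1.43] norm [-0.0795 -0.0388  0.0036]
(0.53, 0.2, 0.2, 4) per row mm [-21.96 -15.78   2.5 ] norm [-0.0549 -0.0394  0.0063]
(0.5668, 0.1128, 0.2, 4) per row mm [-16.29 -17.17   0.  ] norm [-0.0407 -0.0429  0.    ]
```

>>> {"api": "play_rows", "payload": {
  "motion": [-0.058,-0.065,0.006,0,0,0,0,-0.058,-0.065,0.006,0,0,0,0,-0.058,-0.065,0.006,0,0,0,0,-0.058,-0.065,0.006,0,0,0,0,-0.058,-0.065,0.006,0,0,0,0]
}}

```text
clock: 1.52
position: [0.3007, 0.4678, 0.2192]
orientation: [0.0, 0.179, 0.984, 0.0]
contact_force: [0.2, 0.2, 0.1]
opening: 0.0853
```

>>> {"api": "play_rows", "payload": {
  "motion": [-0.08,-0.039,0.004,0,0,0,0,-0.08,-0.039,0.004,0,0,0,0,-0.08,-0.039,0.004,0,0,0,0,-0.08,-0.039,0.004,0,0,0,0,-0.08,-0.039,0.004,0,0,0,0,-0.08,-0.039,0.004,0,0,0,0,-0.08,-0.039,0.004,0,0,0,0]
}}

```text
clock: 2.1
position: [0.4726, 0.2868, 0.2084]
orientation: [0.0, 0.179, 0.984, 0.0]
contact_force: [0.4, 0.9, -0.3]
opening: 0.0855
```

```bash
python3 - <<'E'
from mv import *
c=bot.camera("top");cv2.imwrite("pics/top1.png",c["pixels"][:,:,::-1])
c=bot.camera("scene");cv2.imwrite("pics/scene1.png",c["pixels"][:,:,::-1])
plan([(.53,.2,.2,4),(.5668,.1128,.2,4)])
E
```

```text
pos [0.4746 0.2848 0.2081] yaw_y 69.06 tilt [ 0.0012 -0.001 ] F [-0.31 -0.08  0.14] M [0.036 0.03  0.002] op 0.0852 j [ 0.36  0.04  1.9  -0.    1.2  -0.85] t 2.2
(0.53, 0.2, 0.2, 4) per row mm [-20.52 -14.86   2.08] norm [-0.0513 -0.0371  0.0052]
(0.5668, 0.1128, 0.2, 4) per row mm [-16.38 -17.07   0.03] norm [-0.041  -0.0427  0.0001]
```

View pics/top1.png

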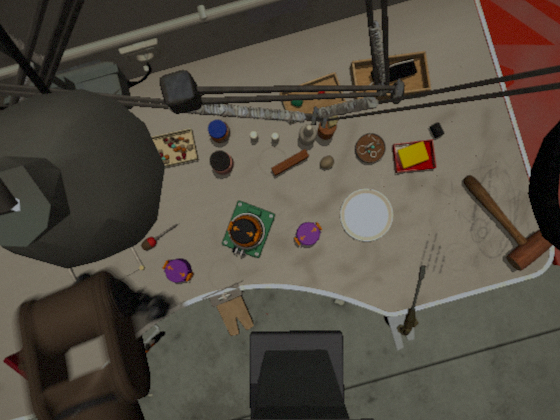

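View pics/scene1.png

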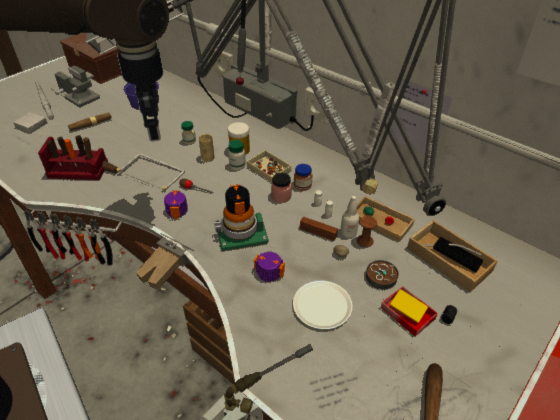

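The picture shows the arm low and clear of the lampshade. I'll continue to above the cap.

>>> {"api": "play_rows", "payload": {
  "motion": [-0.051,-0.037,0.005,0,0,0,0,-0.051,-0.037,0.005,0,0,0,0,-0.051,-0.037,0.005,0,0,0,0,-0.051,-0.037,0.005,0,0,0,0,-0.041,-0.043,0,0,0,0.06,0,-0.041,-0.043,0,0,0,0.06,0,-0.041,-0.043,0,0,0,0.06,0,-0.041,-0.043,0,0,0,0.06,0]
}}

```text
clock: 2.87
position: [0.5638, 0.1161, 0.2003]
orientation: [-0.0, 0.188, 0.982, 0.0]
contact_force: [-0.1, 1.2, -0.0]
opening: 0.0854
```

>>> {"api": "play_rows", "payload": {
  "motion": [0,0,0,0,0,0,0,0,0,0,0,0,0,0]
}}

```text
clock: 3.03
position: [0.5638, 0.1162, 0.2002]
orientation: [-0.0, 0.189, 0.982, 0.0]
contact_force: [0.2, 0.0, 0.7]
opening: 0.0853
```

```bash
python3 - <<'E'
from mv import *
for n in("top","scene"):
    c=bot.camera(n);cv2.imwrite(f"pics/{n}2.png",cv2.resize(c["pixels"][90:290,130:350,::-1],None,fx=3,fy=3,interpolation=cv2.INTER_CUBIC))
    p=bot.state()["position"]; print(n,proj(c,p))
plan([(.5668,.1128,.14,6)])
E
```

```text
top [236.72823883 233.10354647]
scene [231.99421218 161.92620593]
pos [0.5632 0.1173 0.2001] yaw_y 68.32 tilt [-0.0005  0.0006] F [-0.26  0.37  0.54] M [-0.039 -0.069 -0.029] op 0.0852 j [ 0.03  0.1   1.86  0.    1.19 -1.16] t 3.1333
(0.5668, 0.1128, 0.14, 6) per row mm [-0.84 -0.48 10.01] norm [-0.0021 -0.0012  0.025 ]
```

View pics/scene2.png

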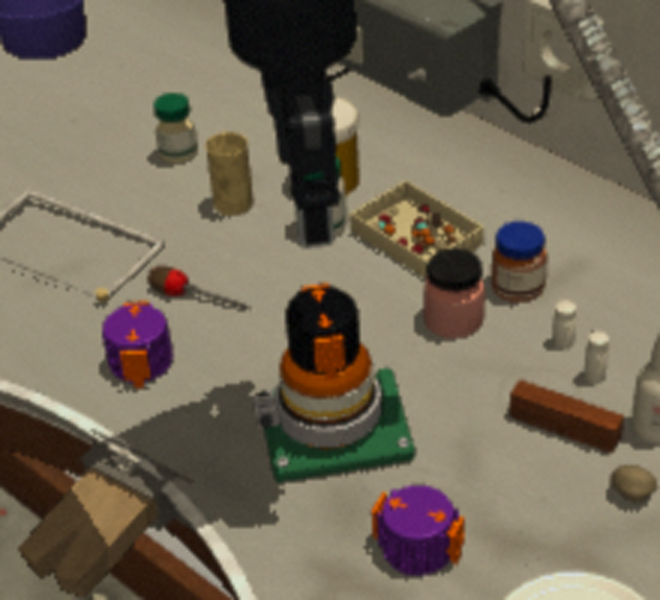

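View pics/top2.png

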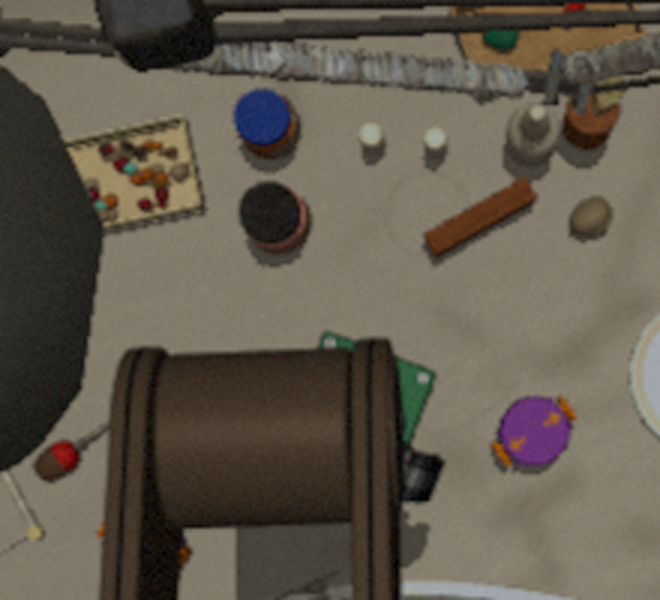

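>>> {"api": "play_rows", "payload": {
  "motion": [-0.0016,-0.0013,0.025,0,0,0,40,-0.0016,-0.0013,0.025,0,0,0,40,-0.0016,-0.0013,0.025,0,0,0,40,-0.0016,-0.0013,0.025,0,0,0,40,-0.0016,-0.0013,0.025,0,0,0,40,0,0,0.025,0,0,0,40,0,0,0.01,0,0,0,40,0,0,0,0,0,0,40],
  "grip_force": 25
}}

```text
clock: 3.8
position: [0.5647, 0.1126, 0.1341]
orientation: [-0.002, 0.188, 0.982, -0.0]
contact_force: [-0.8, 0.2, -0.8]
opening: 0.0719
```

```bash
python3 - <<'E'
from mv import *
c=bot.camera("scene");cv2.imwrite(f"pics/scene3.png",cv2.resize(c["pixels"][140:270,170:310,::-1],None,fx=4.4,fy=4.4,interpolation=cv2.INTER_CUBIC))
plan([(.5668,.1128,.1,3)])
ps=[]
E
```

```text
pos [0.5653 0.1127 0.1352] yaw_y 68.28 tilt [-0.0016 -0.    ] F [-0.18  0.16  0.27] M [ 0.002  0.031 -0.007] op 0.0717 j [ 0.02  0.17  1.9   0.    1.07 -1.17] t 3.85
(0.5668, 0.1128, 0.1, 3) per row mm [-0.46  0.23 11.74] norm [-0.0012  0.0006  0.0293]
```

View pics/scene3.png

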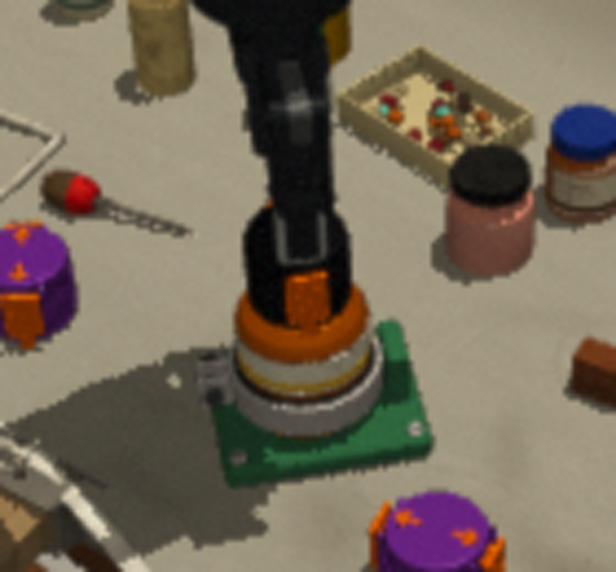

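```bash
python3 - <<'E'
from h import *
S=pickle.load(open("scene0.pkl","rb"))
a=np.radians(68.3);y=np.array([np.cos(a),np.sin(a),0]);x=np.array([-y[1],y[0],0])*1.
z4=lambda p:(p-[170,140])*4.4+1.7
p=np.array([.5652,.1127,.135])
for d in(.036,.043,.050):
  for zz in(0,.008): print(d,zz,z4(proj(S,p-y*d+[0,0,zz])))
c=np.array([.5668,.1128,0])
print("tab bottom",z4(proj(S,c-y*.0303+[0,0,.091])),"tab top",z4(proj(S,c-y*.0303+[0,0,.119])))
for s in(-.01,.01): print(z4(proj(S,c-y*.0303+x*s+[0,0,.105])))
print("per mm along tool x",z4(proj(S,c+x*.001+[0,0,.1]))-z4(proj(S,c+[0,0,.1])),"y",z4(proj(S,c+y*.001+[0,0,.1]))-z4(proj(S,c+[0,0,.1])))
E
```

```text
0.036 0 [304.38062498 264.62508214]
0.036 0.008 [303.42767411 251.28021854]
0.043 0 [306.85036158 274.69004702]
0.043 0.008 [305.90675729 261.3346642 ]
0.05 0 [309.3454599  284.85836904]
0.05 0.008 [308.41144575 271.49295749]
tab bottom [310.3070421  325.80023788] tab top [307.16031976 281.30578029]
[330.02219634 300.67404   ]
[287.40637984 306.87489891]
per mm along tool x [-2.08086168  0.29710791] y [-0.32985078 -1.36246657]
```

>>> {"api": "play_rows", "payload": {
  "motion": [-0.001,0,0.02,0,0,0,40,-0.001,0,0.02,0,0,0,40,-0.001,0,0.02,0,0,0,40,-0.001,0,0.02,0,0,0,40,-0.001,0,0.01,0,0,0,40,0,0,0,0,0,0,40]
}}

```text
clock: 4.35
position: [0.5666, 0.1119, 0.0983]
orientation: [-0.001, 0.188, 0.982, -0.0]
contact_force: [0.6, 0.4, 0.6]
opening: 0.072
```

```bash
python3 - <<'E'
from mv import *
c=bot.camera("scene");cv2.imwrite(f"pics/scene4.png",cv2.resize(c["pixels"][160:250,190:290,::-1],None,fx=6,fy=6,interpolation=cv2.INTER_CUBIC))
plan([(.5668,.1128,.091,1)])
E
```

```text
pos [0.567  0.1119 0.0991] yaw_y 68.28 tilt [-0.0018 -0.    ] F [-0.06 -0.56 -0.66] M [ 0.008  0.03  -0.019] op 0.0723 j [ 0.02  0.22  1.92  0.    1.01 -1.17] t 4.4
(0.5668, 0.1128, 0.091, 1) per row mm [0.53 0.73 8.14] norm [0.0013 0.0018 0.0203]
```

View pics/scene4.png

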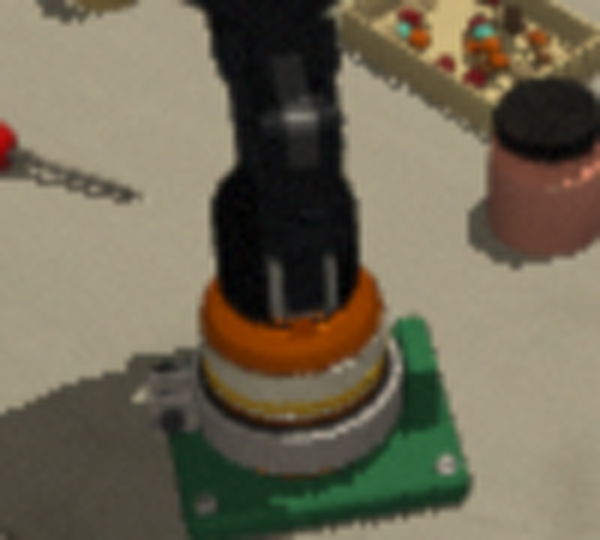

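>>> {"api": "play_rows", "payload": {
  "motion": [0,0.001,0.009,0,0,0,45,0,0,0.008,0,0,0,60,0,0,0,0,0,0,66,0,0,0,0,0,0,70,0,0,0,0,0,0,70]
}}

```text
clock: 4.82
position: [0.5678, 0.1126, 0.0934]
orientation: [0.0, 0.188, 0.982, 0.0]
contact_force: [1.5, 1.7, -1.5]
opening: 0.0621
```

>>> {"api": "play_rows", "payload": {
  "motion": [0,0,0,0,0,0,73,0,0,0,0,0,0,76,0,0,0,0,0,0,78,0,0,0,0,0,0,78]
}}

```text
clock: 5.15
position: [0.5681, 0.1125, 0.094]
orientation: [0.0, 0.188, 0.982, 0.0]
contact_force: [-1.2, 2.3, 2.5]
opening: 0.0591
```

```bash
python3 - <<'E'
from mv import *
plan([(.5668,.1128,.092,1)])
E
```

```text
pos [0.5681 0.1125 0.094 ] yaw_y 68.29 tilt [0.0008 0.0003] F [-1.18  2.25  2.5 ] M [0.457 0.028 0.047] op 0.0591 j [ 0.02  0.23  1.92  0.    1.   -1.17] t 5.15
(0.5668, 0.1128, 0.092, 1) per row mm [ 1.26 -0.23  1.96] norm [ 0.0032 -0.0006  0.0049]
```

>>> {"api": "play_rows", "payload": {
  "motion": [0,0.0012,-0.001,0,0,0,80,0,0,0,0,0,0,82,0,0,0,0,0,0,84,0,0,0,0,0,0,84]
}}

```text
clock: 5.48
position: [0.5682, 0.1127, 0.0943]
orientation: [0.0, 0.188, 0.982, 0.0]
contact_force: [-1.5, 1.7, 5.8]
opening: 0.0574
```

```bash
python3 - <<'E'
from mv import *
plan([(.5668,.1128,.092,1)]);s=bot.state();R_=rot(s["orientation"]);print(R_.T@s["contact_force"],R_.T@s["moment"])
E
```

```text
pos [0.5682 0.1127 0.0943] yaw_y 68.29 tilt [ 0.0006 -0.0001] F [-1.51  1.68  5.85] M [0.178 0.221 0.   ] op 0.0574 j [ 0.02  0.23  1.92 -0.    1.   -1.17] t 5.4833
(0.5668, 0.1128, 0.092, 1) per row mm [ 1.31 -0.44  2.33] norm [ 0.0033 -0.0011  0.0058]
[ 2.0224178   1.00564909 -5.84725426] [-8.36024589e-02  2.70866803e-01 -2.02199750e-04]
```

>>> {"api": "play_rows", "payload": {
  "motion": [0.001,0.0005,-0.002,0,0,0,86,0,0,-0.001,0,0,0,90,0,0,-0.001,0,0,0,94,0,0,0,0,0,0,94]
}}

```text
clock: 5.82
position: [0.5678, 0.1129, 0.0951]
orientation: [0.0, 0.188, 0.982, -0.0]
contact_force: [1.1, 0.4, 1.3]
opening: 0.0542
```

```bash
python3 - <<'E'
from mv import *
plan([(.5668,.1128,.092,1)]);s=bot.state();R_=rot(s["orientation"]);print(R_.T@s["contact_force"],R_.T@s["moment"])
E
```

```text
pos [0.5678 0.1129 0.0951] yaw_y 68.28 tilt [ 0.0006 -0.0003] F [1.07 0.36 1.32] M [ 0.056 -0.096  0.061] op 0.0542 j [ 0.02  0.23  1.92 -0.    1.   -1.17] t 5.8167
(0.5668, 0.1128, 0.092, 1) per row mm [ 0.89 -0.46  3.15] norm [ 0.0022 -0.0011  0.0079]
[-0.86054243  0.72683413 -1.32237126] [-0.08745729 -0.06848457 -0.06051411]
```

Well balanced. I'll close it fully now.

>>> {"api": "play_rows", "payload": {
  "motion": [0,0,-0.001,0,0,0,98,0,0,-0.001,0,0,0,103,0,0,-0.0005,0,0,0,108,0,0,0,0,0,0,114,0,0,0,0,0,0,120,0,0,0,0,0,0,120],
  "grip_force": 25
}}

```text
clock: 6.32
position: [0.5677, 0.1132, 0.0962]
orientation: [0.0, 0.188, 0.982, 0.0]
contact_force: [2.2, 1.3, -1.0]
opening: 0.0497
```

```bash
python3 - <<'E'
from mv import *
plan([(.5668,.1128,.092,1)]);s=bot.state();R_=rot(s["orientation"]);print(R_.T@s["contact_force"],R_.T@s["moment"])
E
```

```text
pos [0.5677 0.1132 0.0962] yaw_y 68.28 tilt [0.0004 0.0002] F [ 2.24  1.31 -0.96] M [ 0.18  -0.42   0.046] op 0.0497 j [ 0.02  0.23  1.92  0.    1.   -1.17] t 6.3167
(0.5668, 0.1128, 0.092, 1) per row mm [ 0.73 -0.69  4.17] norm [ 0.0018 -0.0017  0.0104]
[-1.6014404   2.04515883  0.96562063] [-0.3222696  -0.32364474 -0.0463496 ]
```

>>> {"api": "play_rows", "payload": {
  "motion": [0,0,0,0,0,-0.4,120,0,0,0,0,0,-0.4,120,0,0,0,0,0,-0.4,120,0,0,0,0,0,-0.4,120,0,0,0,0,0,0,120]
}}

```text
clock: 6.73
position: [0.5674, 0.113, 0.0962]
orientation: [-0.0, 0.125, 0.992, -0.0]
contact_force: [0.6, 1.4, 0.4]
opening: 0.0499
```

```bash
cat > st.py <<'E'
from mv import *
s=bot.state();R_=rot(s["orientation"]);print("t",round(s["clock"],2),"pos",s["position"].round(4),"yaw",np.degrees(np.arctan2(R_[1,1],R_[0,1])).round(2),"Ft",(R_.T@s["contact_force"]).round(2),"Fw",s["contact_force"].round(2),"Mt",(R_.T@s["moment"]).round(3),"op",round(s["opening"],4),"j6",s["joints"][5].round(3),"tilt",R_[:2,2].round(4))
E
python3 st.py
```

```text
t 6.73 pos [0.5674 0.113  0.0962] yaw 75.64 Ft [-0.18  1.5  -0.44] Fw [0.55 1.41 0.44] Mt [-0.12  -0.235 -0.02 ] op 0.0499 j6 -1.299 tilt [-0.0007 -0.0002]
```

>>> {"api": "play_rows", "payload": {
  "motion": [0,0,0,0,0,-0.4,120,0,0,0,0,0,-0.4,120,0,0,0,0,0,-0.4,120,0,0,0,0,0,-0.4,120]
}}

```text
clock: 7.07
position: [0.5671, 0.1128, 0.0961]
orientation: [-0.001, 0.061, 0.998, -0.0]
contact_force: [1.7, -0.4, 0.3]
opening: 0.0498
```

```bash
python3 - <<'E'
import st
from mv import *
c=bot.camera("scene");cv2.imwrite(f"pics/scene5.png",cv2.resize(c["pixels"][160:250,190:290,::-1],None,fx=6,fy=6,interpolation=cv2.INTER_CUBIC))
E
```

```text
t 7.07 pos [0.5671 0.1128 0.0961] yaw 82.98 Ft [-1.75 -0.16 -0.35] Fw [ 1.72 -0.37  0.34] Mt [ 0.034 -0.073  0.106] op 0.0498 j6 -1.427 tilt [-0.0014 -0.0006]
```

View pics/scene5.png

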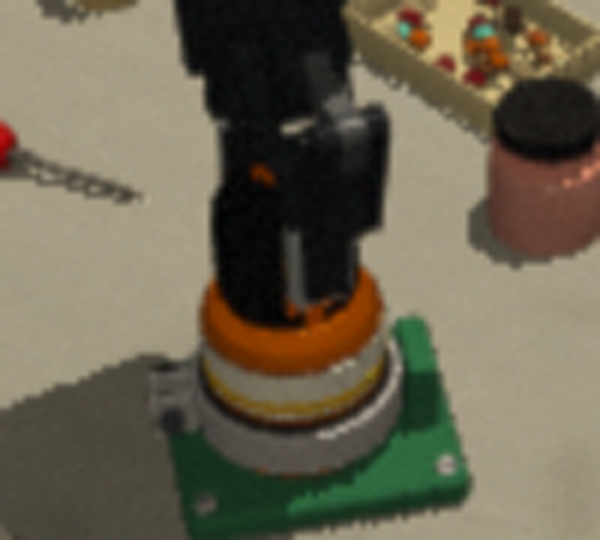

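>>> {"api": "play_rows", "payload": {
  "motion": [0,0,0,0,0,-0.5,120,0,0,0,0,0,-0.5,120,0,0,0,0,0,-0.5,120,0,0,0,0,0,-0.5,120]
}}

```text
clock: 7.45
position: [0.5672, 0.1128, 0.0962]
orientation: [-0.001, -0.019, 1.0, -0.0]
contact_force: [0.5, 0.2, 0.8]
opening: 0.0495
```

```bash
python3 st.py
```

```text
t 7.45 pos [0.5672 0.1128 0.0962] yaw 92.14 Ft [-0.48  0.2  -0.81] Fw [0.47 0.21 0.81] Mt [ 0.121 -0.11   0.15 ] op 0.0495 j6 -1.587 tilt [-0.0011 -0.0007]
```

>>> {"api": "play_rows", "payload": {
  "motion": [0,0,0,0,0,-0.5,120,0,0,0,0,0,-0.5,120,0,0,0,0,0,-0.5,120]
}}

```text
clock: 7.7
position: [0.5673, 0.1127, 0.0963]
orientation: [-0.0, -0.079, 0.997, -0.0]
contact_force: [0.7, -1.3, 0.3]
opening: 0.0494
```

```bash
python3 st.py
```

```text
t 7.7 pos [0.5673 0.1127 0.0963] yaw 99.01 Ft [-0.48 -1.36 -0.32] Fw [ 0.69 -1.26  0.32] Mt [ 0.136 -0.143  0.121] op 0.0494 j6 -1.706 tilt [-0.0009 -0.0008]
```

>>> {"api": "play_rows", "payload": {
  "motion": [0,0,0,0,0,-0.5,120,0,0,0,0,0,-0.5,120]
}}

```text
clock: 7.87
position: [0.5675, 0.1127, 0.0964]
orientation: [-0.0, -0.118, 0.993, -0.0]
contact_force: [0.9, -0.1, 1.0]
opening: 0.0495
```

>>> {"api": "play_rows", "payload": {
  "motion": [0,0,0,0,0,-0.5,120,0,0,0,0,0,-0.5,120]
}}

```text
clock: 8.03
position: [0.5677, 0.1126, 0.0967]
orientation: [-0.0, -0.158, 0.987, -0.0]
contact_force: [0.2, -1.0, 2.2]
opening: 0.0494
```

```bash
python3 st.py
```

```text
t 8.03 pos [0.5677 0.1126 0.0967] yaw 108.18 Ft [ 0.09 -1.   -2.21] Fw [ 0.22 -0.98  2.21] Mt [ 0.272 -0.166  0.099] op 0.0494 j6 -1.866 tilt [ 0.0001 -0.001 ]
```

>>> {"api": "play_rows", "payload": {
  "motion": [0,0,0,0,0,-0.4,120]
}}

```text
clock: 8.12
position: [0.5679, 0.1126, 0.0969]
orientation: [0.0, -0.174, 0.985, -0.0]
contact_force: [0.9, -1.3, 3.0]
opening: 0.05
```

>>> {"api": "play_rows", "payload": {
  "motion": [0,0,0,0,0,0,120]
}}

```text
clock: 8.2
position: [0.5679, 0.1127, 0.097]
orientation: [0.0, -0.173, 0.985, -0.0]
contact_force: [-0.1, -1.5, 4.0]
opening: 0.0496
```

```bash
python3 st.py
```

```text
t 8.2 pos [0.5679 0.1127 0.097 ] yaw 109.97 Ft [ 0.57 -1.35 -3.97] Fw [-0.08 -1.46  3.97] Mt [ 0.206 -0.093  0.061] op 0.0496 j6 -1.898 tilt [ 0.0003 -0.0009]
```

>>> {"api": "play_rows", "payload": {
  "motion": [0,0,0,0,0,-0.4,120,0,0,0,0,0,-0.4,120,0,0,0,0,0,0,120]
}}

```text
clock: 8.45
position: [0.5681, 0.1128, 0.0977]
orientation: [0.0, -0.205, 0.979, -0.0]
contact_force: [-0.1, -0.5, 6.5]
opening: 0.0496
```

```bash
python3 st.py
```

```text
t 8.45 pos [0.5681 0.1128 0.0977] yaw 113.64 Ft [ 0.3  -0.4  -6.49] Fw [-0.12 -0.48  6.49] Mt [0.107 0.141 0.019] op 0.0496 j6 -1.962 tilt [ 0.0008 -0.0007]
```

>>> {"api": "play_rows", "payload": {
  "motion": [0,0,-0.0025,0,0,0,120,0,0,-0.0025,0,0,0,120,0,0,0,0,0,0,120]
}}

```text
clock: 8.7
position: [0.5678, 0.1129, 0.0988]
orientation: [0.0, -0.205, 0.979, -0.0]
contact_force: [0.5, -0.5, 3.7]
opening: 0.0497
```

```bash
python3 st.py
```

```text
t 8.7 pos [0.5678 0.1129 0.0988] yaw 113.6 Ft [-0.25 -0.61 -3.67] Fw [ 0.47 -0.46  3.67] Mt [ 0.115  0.03  -0.022] op 0.0497 j6 -1.961 tilt [ 0.0004 -0.0005]
```

>>> {"api": "play_rows", "payload": {
  "motion": [0,0,-0.0025,0,0,0,120,0,0,-0.0025,0,0,0,120,0,0,0,0,0,0,120]
}}

```text
clock: 8.95
position: [0.567, 0.1132, 0.0995]
orientation: [-0.001, -0.205, 0.979, 0.0]
contact_force: [0.7, 0.8, -1.0]
opening: 0.0498
```

```bash
python3 st.py
```

```text
t 8.95 pos [0.567  0.1132 0.0995] yaw 113.64 Ft [-0.98  0.46  0.96] Fw [ 0.71  0.82 -0.96] Mt [ 0.016 -0.117 -0.001] op 0.0498 j6 -1.962 tilt [-0.0015  0.0003]
```

>>> {"api": "play_rows", "payload": {
  "motion": [0,0,-0.0025,0,0,0,120,0,0,-0.0025,0,0,0,120,0,0,0,0,0,0,120]
}}

```text
clock: 9.2
position: [0.5672, 0.1131, 0.1021]
orientation: [-0.001, -0.205, 0.979, 0.0]
contact_force: [-0.5, 0.1, -2.3]
opening: 0.0499
```

```bash
python3 st.py
```

```text
t 9.2 pos [0.5672 0.1131 0.1021] yaw 113.66 Ft [0.36 0.31 2.27] Fw [-0.45  0.14 -2.27] Mt [-0.051 -0.032  0.004] op 0.0499 j6 -1.962 tilt [-0.0011 -0.    ]
```

>>> {"api": "play_rows", "payload": {
  "motion": [0,0,-0.004,0,0,0,120,0,0,-0.004,0,0,0,120,0,0,0,0,0,0,120]
}}

```text
clock: 9.45
position: [0.5677, 0.113, 0.1059]
orientation: [0.0, -0.205, 0.979, -0.0]
contact_force: [0.1, -0.1, -1.6]
opening: 0.0499
```

```bash
python3 - <<'E'
import st
from mv import *
c=bot.camera("scene");cv2.imwrite(f"pics/scene6.png",cv2.resize(c["pixels"][160:250,190:290,::-1],None,fx=6,fy=6,interpolation=cv2.INTER_CUBIC))
E
```

```text
t 9.45 pos [0.5677 0.113  0.1059] yaw 113.67 Ft [-0.05 -0.12  1.56] Fw [ 0.1  -0.09 -1.56] Mt [ 0.031 -0.029 -0.036] op 0.0499 j6 -1.962 tilt [ 0.0002 -0.0002]
```

View pics/scene6.png

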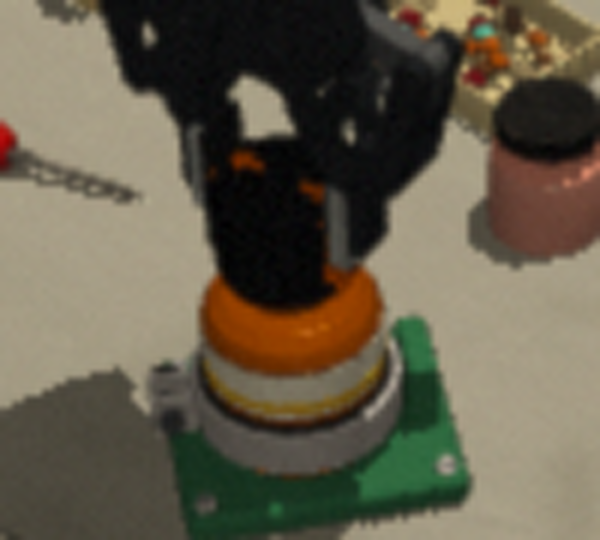

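>>> {"api": "play_rows", "payload": {
  "motion": [0,0,-0.015,0,0,0,120,0,0,-0.02,0,0,0,120,0,0,-0.025,0,0,0,120,0,0,-0.025,0,0,0,120,0,0,-0.025,0,0,0,120,0,0,-0.025,0,0,0,120,0,0,-0.02,0,0,0,120,0,0,0,0,0,0,120]
}}

```text
clock: 10.17
position: [0.569, 0.1132, 0.1706]
orientation: [0.002, -0.205, 0.979, -0.0]
contact_force: [0.7, -0.6, -0.4]
opening: 0.0499
```

```bash
python3 - <<'E'
import st
from mv import *
c=bot.camera("scene");cv2.imwrite(f"pics/scene7.png",cv2.resize(c["pixels"][110:260,170:350,::-1],None,fx=4.4,fy=4.4,interpolation=cv2.INTER_CUBIC))
plan([(.5982,-.145,.165,12)])
E
```

```text
t 10.17 pos [0.569  0.1132 0.1706] yaw 113.67 Ft [-0.43 -0.81  0.41] Fw [ 0.72 -0.57 -0.4 ] Mt [ 0.066 -0.024  0.018] op 0.0499 j6 -1.962 tilt [0.0047 0.0001]
pos [0.5684 0.1131 0.1693] yaw_y 113.67 tilt [0.003  0.0001] F [ 0.74 -0.35 -1.34] M [0.004 0.063 0.027] op 0.0494 j [ 0.02  0.14  1.87 -0.    1.13 -1.96] t 10.2167
(0.5982, -0.145, 0.165, 12) per row mm [  6.36 -20.7    0.36] norm [ 0.0159 -0.0517  0.0009]
```

View pics/scene7.png

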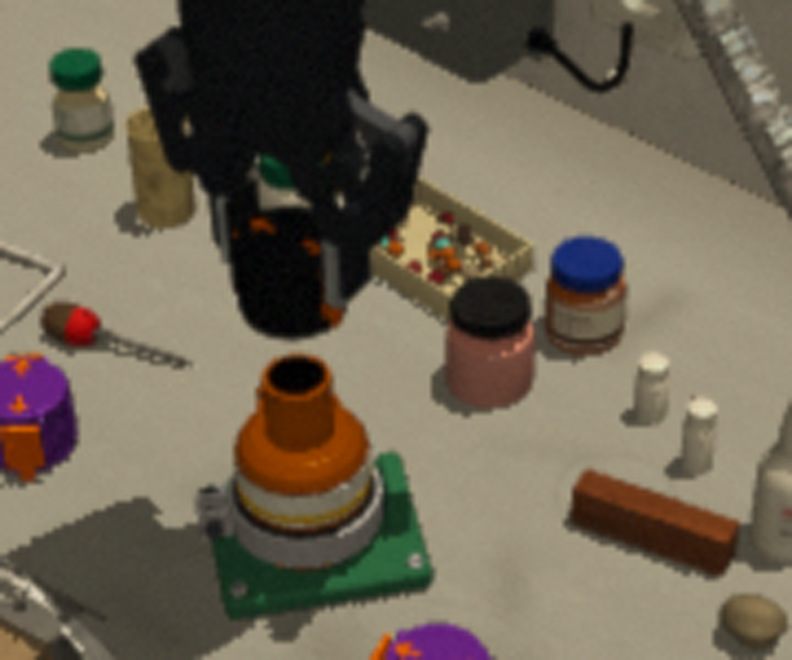

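>>> {"api": "play_rows", "payload": {
  "motion": [0.006,-0.02,0,0,0,0,120,0.012,-0.04,0,0,0,0,120,0.012,-0.04,0,0,0,0,120,0.012,-0.04,0,0,0,0,120,0.012,-0.04,0,0,0,0,120,0.012,-0.04,0,0,0,0,120,0.012,-0.04,0,0,0,0,120,0.012,-0.04,0,0,0,0,120]
}}

```text
clock: 10.88
position: [0.5821, -0.0126, 0.1663]
orientation: [-0.001, -0.205, 0.979, 0.0]
contact_force: [0.6, 0.1, -0.5]
opening: 0.0494
```

>>> {"api": "play_rows", "payload": {
  "motion": [0.012,-0.04,0,0,0,0,120,0.012,-0.04,0,0,0,0,120,0.012,-0.04,0,0,0,0,120,0.012,-0.04,0,0,0,0,120,0.012,-0.04,0,0,0,0,120,0.012,-0.04,0,0,0,0,120,0.012,-0.04,0,0,0,0,120,0.006,-0.02,0,0,0,0,120]
}}

```text
clock: 11.55
position: [0.5976, -0.1379, 0.1666]
orientation: [-0.001, -0.204, 0.979, 0.0]
contact_force: [-0.0, -0.1, -1.1]
opening: 0.0499
```

>>> {"api": "play_rows", "payload": {
  "motion": [0.006,-0.02,0,0,0,0,120,0,0,0,0,0,0,120,0,0,0,0,0,0,120]
}}

```text
clock: 11.8
position: [0.5989, -0.1439, 0.1673]
orientation: [-0.0, -0.205, 0.979, 0.0]
contact_force: [0.3, 0.7, -1.2]
opening: 0.0494
```

```bash
python3 - <<'E'
import st
from mv import *
for n in("scene","top"):
    c=bot.camera(n);cv2.imwrite(f"pics/{n}8.png",cv2.resize(c["pixels"][130:340,220:460,::-1],None,fx=2.8,fy=2.8,interpolation=cv2.INTER_CUBIC))
plan([(.5982,-.145,.035,12)])
E
```

```text
t 11.8 pos [ 0.5989 -0.1439  0.1673] yaw 113.64 Ft [-0.59  0.48  1.17] Fw [ 0.35  0.68 -1.17] Mt [ 0.011 -0.027 -0.019] op 0.0494 j6 -2.384 tilt [-0.0005  0.0006]
pos [ 0.5989 -0.1432  0.1674] yaw_y 113.7 tilt [-0.0004  0.0005] F [ 0.14  1.   -0.08] M [ 0.011 -0.022 -0.025] op 0.0496 j [-0.4   0.22  1.78  0.    1.14 -2.38] t 11.9
(0.5982, -0.145, 0.035, 12) per row mm [ 0.11 -0.12 11.03] norm [ 0.0003 -0.0003  0.0276]
```

View pics/scene8.png

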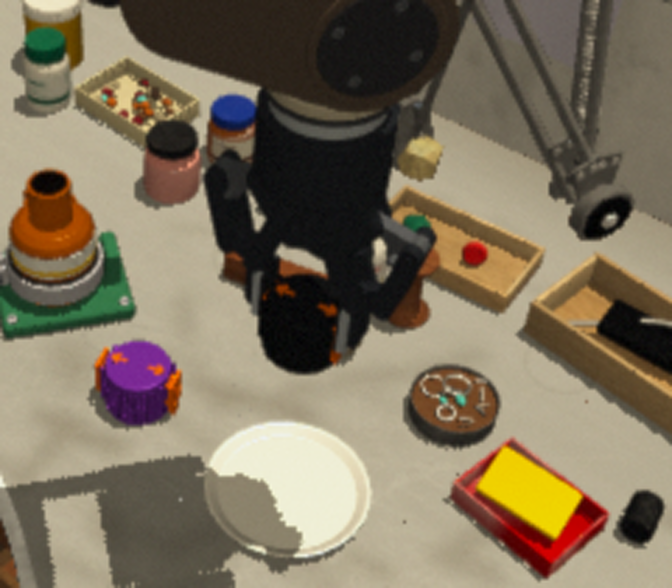

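View pics/top8.png

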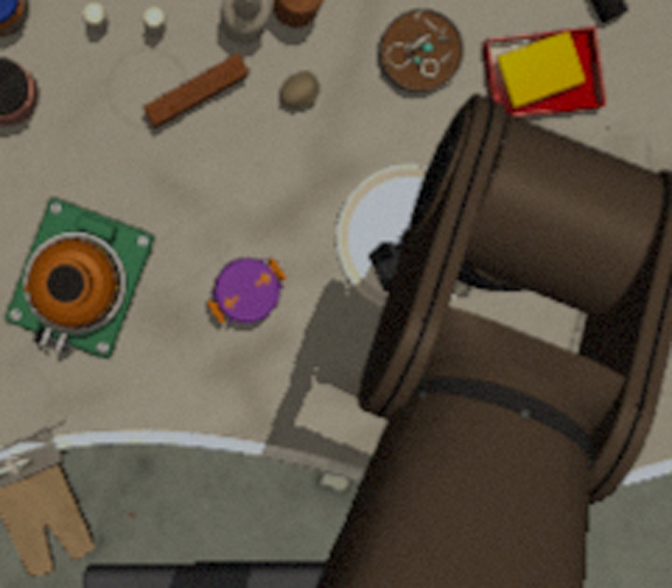

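>>> {"api": "play_rows", "payload": {
  "motion": [0,-0.001,0.02,0,0,0,120,0,-0.001,0.035,0,0,0,120,0,0,0.04,0,0,0,120,0,0,0.04,0,0,0,120,0,0,0.04,0,0,0,120,0,0,0.04,0,0,0,120,0,0,0.035,0,0,0,120,0,0,0.03,0,0,0,120]
}}

```text
clock: 12.57
position: [0.5982, -0.1438, 0.0529]
orientation: [-0.001, -0.205, 0.979, 0.001]
contact_force: [0.4, 0.9, -0.3]
opening: 0.0501
```

>>> {"api": "play_rows", "payload": {
  "motion": [0,0,0.025,0,0,0,120,0,0,0.015,0,0,0,120,0,0,0.01,0,0,0,120,0,0,0,0,0,0,120]
}}

```text
clock: 12.9
position: [0.599, -0.1445, 0.0347]
orientation: [-0.0, -0.205, 0.979, 0.0]
contact_force: [-1.3, 0.7, 0.0]
opening: 0.05
```

```bash
python3 - <<'E'
import st
from mv import *
for n in("scene",):
    c=bot.camera(n);cv2.imwrite(f"pics/{n}9.png",cv2.resize(c["pixels"][230:350,270:400,::-1],None,fx=5,fy=5,interpolation=cv2.INTER_CUBIC))
E
```

```text
t 12.9 pos [ 0.599  -0.1445  0.0347] yaw 113.66 Ft [ 0.9   1.21 -0.02] Fw [-1.31  0.74  0.02] Mt [-0.017  0.011  0.005] op 0.05 j6 -2.385 tilt [-0.001   0.0004]
```

View pics/scene9.png

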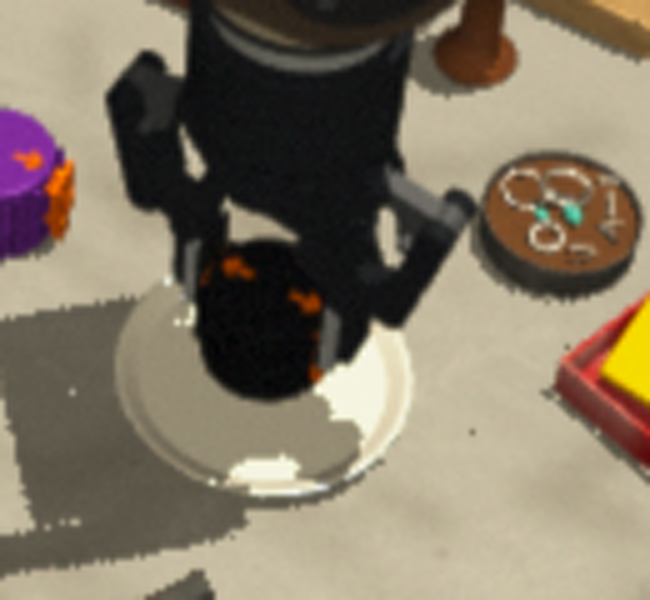

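>>> {"api": "play_rows", "payload": {
  "motion": [0,0,0.012,0,0,0,120,0,0,0.01,0,0,0,120,0,0,0.005,0,0,0,120,0,0,0,0,0,0,120]
}}

```text
clock: 13.28
position: [0.599, -0.1445, 0.0243]
orientation: [-0.0, -0.205, 0.979, 0.0]
contact_force: [-0.8, -0.1, -0.6]
opening: 0.0497
```

>>> {"api": "play_rows", "payload": {
  "motion": [0,0,0.0025,0,0,0,120,0,0,0.0025,0,0,0,120,0,0,0,0,0,0,120]
}}

```text
clock: 13.53
position: [0.5993, -0.1446, 0.0226]
orientation: [-0.0, -0.205, 0.979, 0.0]
contact_force: [0.3, 0.0, 0.2]
opening: 0.0497
```

```bash
python3 st.py
```

```text
t 13.53 pos [ 0.5993 -0.1446  0.0226] yaw 113.66 Ft [-0.28 -0.07 -0.23] Fw [0.28 0.05 0.23] Mt [ 0.026 -0.017 -0.002] op 0.0497 j6 -2.385 tilt [-0.0001  0.    ]
```

>>> {"api": "play_rows", "payload": {
  "motion": [0,0,0.0025,0,0,0,120,0,0,0.0025,0,0,0,120,0,0,0,0,0,0,120]
}}

```text
clock: 13.78
position: [0.5992, -0.1446, 0.0205]
orientation: [-0.0, -0.205, 0.979, 0.0]
contact_force: [-0.7, -1.5, -0.6]
opening: 0.0499
```

>>> {"api": "play_rows", "payload": {
  "motion": [0,0,0.0025,0,0,0,120,0,0,0,0,0,0,120]
}}

```text
clock: 13.95
position: [0.5992, -0.1446, 0.0196]
orientation: [-0.0, -0.205, 0.979, 0.0]
contact_force: [-0.0, 0.1, -0.8]
opening: 0.0498
```

```bash
python3 st.py
```

```text
t 13.95 pos [ 0.5992 -0.1446  0.0196] yaw 113.66 Ft [-0.04  0.11  0.79] Fw [-0.01  0.11 -0.79] Mt [ 0.009 -0.027  0.006] op 0.0498 j6 -2.385 tilt [-0.0002  0.0001]
```

>>> {"api": "play_rows", "payload": {
  "motion": [0,0,0.0025,0,0,0,120,0,0,0,0,0,0,120]
}}

```text
clock: 14.12
position: [0.5992, -0.1446, 0.0185]
orientation: [-0.0, -0.205, 0.979, 0.0]
contact_force: [-0.4, 0.5, -0.5]
opening: 0.0497
```

>>> {"api": "play_rows", "payload": {
  "motion": [0,0,0.0025,0,0,0,120,0,0,0,0,0,0,120]
}}

```text
clock: 14.28
position: [0.5995, -0.1447, 0.018]
orientation: [0.0, -0.205, 0.979, -0.0]
contact_force: [0.3, 0.3, 0.5]
opening: 0.0499
```

```bash
python3 st.py
```

```text
t 14.28 pos [ 0.5995 -0.1447  0.018 ] yaw 113.66 Ft [-0.44  0.13 -0.52] Fw [0.35 0.29 0.52] Mt [-0.023  0.025 -0.   ] op 0.0499 j6 -2.385 tilt [ 0.0003 -0.0001]
```

>>> {"api": "play_rows", "payload": {
  "motion": [0,0,0.0025,0,0,0,120,0,0,0,0,0,0,120]
}}

```text
clock: 14.45
position: [0.5995, -0.1447, 0.0179]
orientation: [-0.0, -0.205, 0.979, 0.0]
contact_force: [-2.9, 0.9, 5.9]
opening: 0.0497
```

```bash
python3 st.py
```

```text
t 14.45 pos [ 0.5995 -0.1447  0.0179] yaw 113.67 Ft [ 2.28  1.97 -5.93] Fw [-2.88  0.88  5.93] Mt [-0.273  0.327  0.006] op 0.0497 j6 -2.385 tilt [-0.0003 -0.    ]
```

>>> {"api": "play_rows", "payload": {
  "motion": [0,0,-0.001,0,0,0,108,0,0,0,0,0,0,103,0,0,0.0005,0,0,0,99,0,0,0.0005,0,0,0,95,0,0,0.0005,0,0,0,91,0,0,0,0,0,0,91]
}}

```text
clock: 14.95
position: [0.5997, -0.1448, 0.0168]
orientation: [0.0, -0.205, 0.979, -0.0]
contact_force: [0.2, -0.7, 2.3]
opening: 0.0553
```

```bash
python3 st.py
```

```text
t 14.95 pos [ 0.5997 -0.1448  0.0168] yaw 113.67 Ft [ 0.13 -0.71 -2.27] Fw [ 0.16 -0.7   2.27] Mt [ 0.092  0.018 -0.006] op 0.0553 j6 -2.385 tilt [ 0.001  -0.0005]
```

>>> {"api": "play_rows", "payload": {
  "motion": [0,0,0.0005,0,0,0,87,0,0,0.0005,0,0,0,83,0,0,0.0005,0,0,0,79,0,0,0.0005,0,0,0,75,0,0,0,0,0,0,70,0,0,0,0,0,0,66]
}}

```text
clock: 15.45
position: [0.5988, -0.1444, 0.0152]
orientation: [-0.001, -0.205, 0.979, 0.0]
contact_force: [-0.2, -0.1, 0.2]
opening: 0.0634
```

```bash
python3 st.py
```

```text
t 15.45 pos [ 0.5988 -0.1444  0.0152] yaw 113.66 Ft [ 0.21 -0.   -0.2 ] Fw [-0.19 -0.09  0.2 ] Mt [ 0.003 -0.043 -0.03 ] op 0.0634 j6 -2.385 tilt [-0.0012  0.0005]
```

>>> {"api": "play_rows", "payload": {
  "motion": [0,0,0,0,0,0,50,0,0,0,0,0,0,30,0,0,0,0,0,0,15,0,0,0,0,0,0,15]
}}

```text
clock: 15.78
position: [0.5993, -0.1446, 0.0156]
orientation: [-0.0, -0.205, 0.979, 0.0]
contact_force: [0.9, -0.2, 0.2]
opening: 0.0803
```

```bash
python3 - <<'E'
import st
from mv import *
for n in("scene",):
    c=bot.camera(n);cv2.imwrite(f"pics/{n}10.png",cv2.resize(c["pixels"][230:350,270:400,::-1],None,fx=5,fy=5,interpolation=cv2.INTER_CUBIC))
E
```

```text
t 15.78 pos [ 0.5993 -0.1446  0.0156] yaw 113.67 Ft [-0.72 -0.55 -0.2 ] Fw [ 0.88 -0.21  0.2 ] Mt [ 0.017 -0.037 -0.019] op 0.0803 j6 -2.385 tilt [-0.0002  0.0001]
```

View pics/scene10.png

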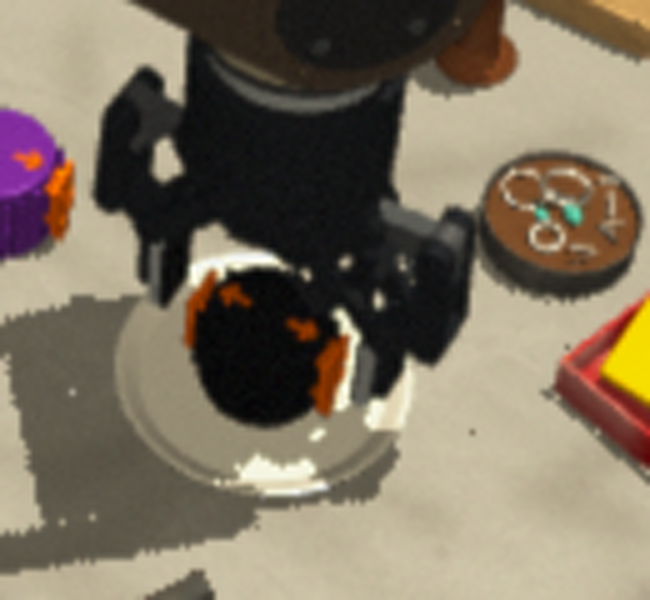

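The cap stands upright in the dish and both pads are clear of the tabs. I'll lift straight up.

>>> {"api": "play_rows", "payload": {
  "motion": [0,0,-0.01,0,0,0,5,0,0,-0.02,0,0,0,0,0,0,-0.03,0,0,0,0,0,0,-0.04,0,0,0,0,0,0,-0.05,0,0,0,0,0,0,-0.06,0,0,0,0,0,0,-0.06,0,0,0,0,0,0,-0.05,0,0,0,0]
}}

```text
clock: 16.5
position: [0.6001, -0.1449, 0.1474]
orientation: [0.001, -0.205, 0.979, -0.001]
contact_force: [0.5, 0.2, -0.1]
opening: 0.0854
```

>>> {"api": "play_rows", "payload": {
  "motion": [0.08,0,-0.02,0,0,0,0,0.08,0,0,0,0,0,0,0.06,0,0,0,0,0,0,0,0,0,0,0,0,0,0,0,0,0,0,0,0]
}}

```text
clock: 16.92
position: [0.5185, -0.1805, 0.1533]
orientation: [0.001, -0.204, 0.979, -0.001]
contact_force: [0.4, 0.2, 0.1]
opening: 0.0855
```

```bash
python3 - <<'E'
import st
from mv import *
for n in("scene","top"):
    c=bot.camera(n);cv2.imwrite(f"pics/{n}11.png",cv2.resize(c["pixels"][120:350,150:460,::-1],None,fx=2.5,fy=2.5,interpolation=cv2.INTER_CUBIC))
E
```

```text
t 16.92 pos [ 0.5185 -0.1805  0.1533] yaw 113.56 Ft [-0.43  0.   -0.14] Fw [0.39 0.17 0.15] Mt [ 0.001 -0.062  0.043] op 0.0855 j6 -2.502 tilt [ 0.0022 -0.0009]
```

View pics/scene11.png

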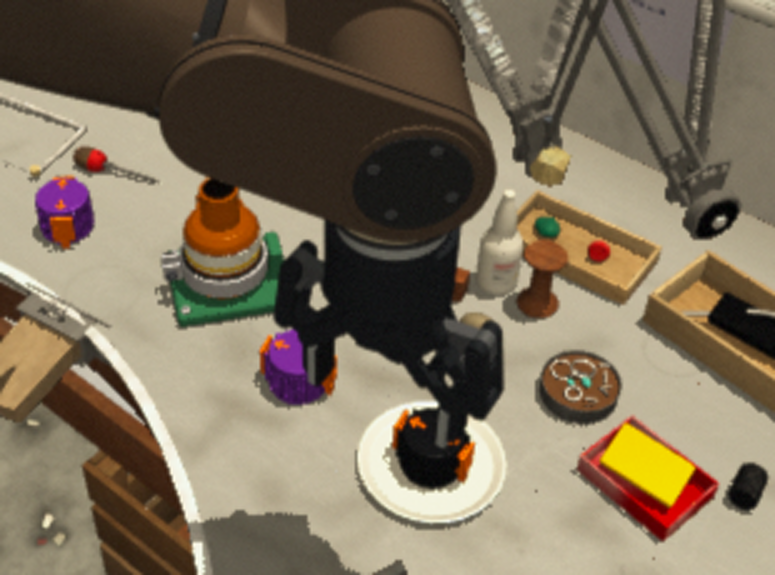

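View pics/top11.png

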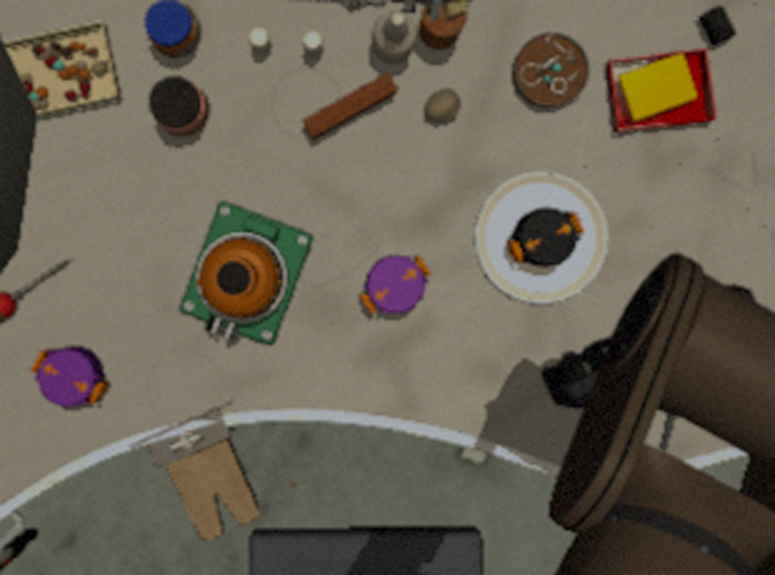

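```bash
python3 -c "
from station import bot
print(bot.close_job())"
```

```text
the job is handed in; nothing more can be done
None
```

The jar is open and its cap stands upright in the white dish. I handed the job in at about 17 s of the 54 s.

- **Squeeze:** the grip was set to 25 N and the tabs went fully in. The measured opening was 49.7 mm against the nominal 50.6 mm, and sideways force on the cap stayed around 3 N or less.
- **Turn:** I turned the cap anticlockwise about 0.8 rad in all, with about 0.10–0.15 N m of twist. It let go at roughly 0.7 rad. There the twist fell to about 0.02 N m and the liner pushed up with 6.5 N.
- **Lift and set down:** lifting pulled with at most about 2.3 N, well under the 14 N that would slide the jar. The cap touched the dish floor with 5.9 N. I then eased the fingers open while following the tabs down.

In the last pictures the cap is flat in the dish, a little off the dish's centre, with both tabs out again. The jar looks seated in its clamp, the bystanders in view and both purple caps are where they were, and the gripper is clear with about zero force. I judged the jar's seating only from the forces and pictures, and did not measure it directly. The graver was not checked in the last pictures. No check failed.

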